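Ready the pod coffee machine and start a small cup

ROBOT

A 6-joint arm with a two-finger parallel gripper is mounted at the origin on a cart in front of the work surface, level with it; the furniture and walls round the work are solid. World frame = base frame: x ahead of the robot, y to its left, z up, the work surface at z = 0. Lengths are in m, angles in rad, forces in N, time in s.
With the tool pointing down it reaches from about 0.25 to 0.725 m from the base axis. Payload 4 kg.
Tool frame: the origin (TCP) lies midway between the tips of the shut fingers; the grasp point (between the pads) lies 19 mm behind it; z points along the fingers, y is the line along which they close (so a half turn about z gives the same grasp; the last joint's range is limited). The gripper opens to 85 mm and grips with 20 to 120 N. Pads are 22 mm wide; open, the fingers measure 114 mm over their backs; the gripper's body (76 mm by 85 mm) begins 54 mm behind the grasp point. The pads swing forward as they close: fully open they stand 13 mm farther back than shut.
Start: joints at [-1.323, 0.241, 0.005, 1.335, 0, 1.571], TCP at [0.123, -0.485, 0.231] pointing down, gripper open.
Joint ranges: [-2.72, 2.72], [-1.05, 1.87], [-1.09, 1.28], [-1.99, 2.15], [-1.42, 1.44], [-3.14, 3.14]. Speed limits (rad/s): [2.79, 2.79, 3.14, 3.14, 3.14, 3.14].

INTERFACE

Orientations are given as a unit quaternion [x, y, z, w].
In Python, from workcell import bot gives the robot as it stands. The module is installed in compiled form; this text tells all that it offers.
- The arm moves only by the tool drive_tool, never from a script. Its arguments are lists of equal length, an entry for each row: "slide": the shift along the tool's x, y, z scaled (see below), a list of three; "rotation": the turn, a rotation vector about the tool's x, y, z scaled (see below), a list of three. A call has exactly 8 rows; each row is the pose to reach, as a shift and turn from the pose commanded when the call began, along the tool's axes at that moment; what a row does not reach only later rows make up. The controller multiplies each number of a shift by 250 mm and each number of a turn by 0.5 rad. A row lasts 1/8 s, in which the tool goes at most 62.5 mm and 10.7 degrees, less where a joint would pass 70% of its speed; a pose out of reach is approached as far as the arm can. A call with a number of a shift or a turn outside -1 to 1 is refused whole. A call with a gripper value outside its range is refused whole. "gripper" is the opening, from 0 (shut) to 1 (fully open), set as the call begins (left out, the last holds). The fingers move at their own pace and stop on an object; the grip force is fixed at half the most. Time passes only in rows, so rows that repeat a pose let the fingers close, or fill a call up. It gives the time, the measured TCP pose, the force, the opening and the grip force at its end, in the units of the state.
- bot.get_obs(): the state, without advancing time (a new reading comes with each control period).
- bot.camera(name): name is "scene" or "top"; returns a dict with "image" (420x560x3 uint8, red, green, blue), "z_map" (420x560 float32, m along the optical axis (not along the pixel's ray), 0 where there is no reading), "camera_matrix" (3x3 intrinsics, pixels), "k1" (the pictures are not rectified: a ray, as slopes to the right and down, at radius r is drawn at 1 + k1 r^2 times it, then the intrinsics apply), "xyz" and "orientation" of the camera in the world. Camera axes: x right, y up, looking along -z (the intrinsics and any distortion apply to the point x, -y, -z); pixel columns grow to the right and rows downward; lengths in m; the calibration is good to about 2 mm. A picture is of the moment at which its call begins.
- bot.job_done(): hands the job in; it is judged then, once.
The state is a dict: "clock": time; "joint_pos": joint angles; "joint_vel": joint speeds; "tau": joint torques, N m; "eef_pos": TCP position; "tool_rot": TCP orientation; "ft_force": force on the tool from outside, world axes, zero at the start; "ft_torque": the same for the moment, N m; "grip_width": finger opening in m; "grasp_force": force on a finger pad.
Only numpy, scipy, OpenCV 4.12 (cv2) and the standard library are available. Lean on these libraries where they do the work, as an engineer would, in place of code of your own. Each camera call takes 0.05 s, during which the arm holds its last target. There are 200 camera calls.

TASK

Make a small coffee with the white pod machine: with the fingertips push its pod slide, by the upright tab on top, all the way in to its stop and let go, so that it springs back and is held half-way by its catch, and push the saucer with the upright empty cup along the sideboard until the cup is centred under the spout. Only when both are so, press the smaller of the two round buttons on top right down and let it go. Nothing is to be gripped or lifted: the saucer stays on the sideboard with the cup upright on it, the large button is not pressed, and everything else stays where it stands.

Things in the scene. Friction and masses are not known exactly. Their poses are not given: they have to be found in the camera images.
- machine: White pod coffee machine, fixed, its front and spout turned to the robot's right. Origin under it on the sideboard; its +x points from its front to its back (world +y, within 0.25 rad), z up; 120 mm wide. Column from x = -20 mm back, below z = 105; head from x = -60 mm, z 106 to 186; deck on top (z = 188) x -57 to 0; behind it a hood, x 0 to 123, top z = 236; water tank to x = 156, 214 mm high.
- pod_slide (a joint): Steel slide on the deck with a round pod on it. 0 = out at the front (start); grows as pushed along the machine's +x; stop at 0.060 m. Its spring pushes it back with 5 N at 0, 8 N at the stop (the catch adds up to 1 N on the way). Once past 0.042 a hidden catch pin snaps up; let go there, it comes forward by itself and rests on the pin at 0.042, held for good. Let go sooner it springs fully out.
- slide_tab (a point): Middle of the front face (facing the machine's -x) of the slide's upright black tab, z = 206 mm; moves with the slide. The tab is 46 mm wide, 8 mm thick, z 190 to 222 mm. At the stop its back is 7 mm short of the hood. Guide rails beside it (35 to 41 mm off the middle) are 197 mm high.
- spout (a point): Lower end of the steel nozzle, z = 72 mm, at machine x = -125 mm, y = 0: coffee falls straight down from here. It sits under the end of a black arm, 30 mm wide, z 77 to 93 mm, that runs forward below the head to machine x = -136 mm; nothing else is under the arm.
- saucer: Round plain white saucer, 116 mm across at its rim, which is 15 mm high (foot 68 mm across, floor 5 mm thick), 0.18 kg, slides on the sideboard with friction about 0.6. It stands nearer the robot than the spout and right of it, with the cup on it. Origin in the middle of its underside.
- cup: Small white cup with a blue flower pattern, upright and empty on the saucer: 62 mm across, 50 high, foot 44 across, about 0.125 kg. Origin at the level of its foot (saucer floor, 5 mm up), 13.5 mm from the cup's middle towards the handle, which points along its own -y and ends 58 mm from the cup's middle. At the start the handle points to world +y, up to 0.9 rad either way.
- cup_axis (a point): Middle of the cup's foot, on the round cup's own axis; 5 mm above the sideboard as it stands in the saucer, within 5 mm of the saucer's middle.
- small_button (a joint): Smaller of the two round aluminium buttons on the hood (17 mm across), at machine x = 40 mm, y = -27 mm (the one farther from the robot). 0 = up, grows as it is pressed down, fully down at 0.004 m with about 4 N; springs back.
- small_button_top (a point): Middle of the small button's top face, z = 244 mm when up.
- large_button (a joint): Larger of the two buttons (30 mm across), at machine x = 40 mm, y = +27 mm, nearer the robot; for a long drink, not to be pressed. Same travel and spring.
- upturned_mug: A second white mug, 62 mm across, standing upside down at the back, left of the books. Bystander.
- pod_tin: Dark tin box with a lid, 72 x 68 x 101 mm, behind the machine. Bystander.
- teaspoon: Steel teaspoon, 130 mm long, lying in front of the machine. Bystander.
- scoop: Steel coffee measure with a long handle, 137 mm, lying right of the books. Bystander.
- timer: Round kitchen timer, 61 mm across, 52 mm high, in front of the books. Bystander.
- matchbox: Matchbox, 36 x 52 x 14 mm, lying in front of the books. Bystander.
- jar: Glass jar with a lid, 62 mm across, 82 mm high, behind the machine. Bystander.
- candle: Candle in a glass, 76 mm across, 90 mm high, right of the books at the back. Bystander.

How it is judged:
By the outcome, as a careful person would: the job done as asked, in the order asked, and still so for the second after the job is handed in, with the robot touching nothing.
It also fails if it takes over 61 s, if anything falls off the work surface, if the arm or the gripper's body presses on something with over 40 N, if the wrist force passes 120 N, or if a joint passes its speed limit or range.

## Working session

There is one attempt and no reset: what is moved stays moved. The work goes in short steps, Python scripts to look and compute and a tool call to move; the robot and the scene stay as the last step left them, time stands still between calls to the robot, and variables do not carry over. Pictures are saved under pics/ and viewed, at most 10 in all, crops included, and the job is handed in when it is done.

Besides the shell and the picture viewer there is one more tool, called after "Request:" as name(argument=value, ...) on one line, values as JSON. drive_tool: Moves the arm, as the interface text tells. Shifts and turns lie within -1 to 1; 1 stands for 250 mm of shift or 0.5 rad of turn. Its arguments: {"type":"object","properties":{"slide":{"type":"array","items":{"type":"array","items":{"type":"number"}}},"rotation":{"type":"array","items":{"type":"array","items":{"type":"number"}}},"gripper":{"type":"number"}},"required":["slide","rotation"]}

```bash
mkdir -p pics
cat > h.py <<'E'
import numpy as np, cv2, pickle
from scipy.spatial.transform import Rotation as R
def load(n): return pickle.load(open(n,'rb'))
def grab(bot,cam,tag):
    d=bot.camera(cam); pickle.dump(d,open(tag+'.pkl','wb')); cv2.imwrite(f'pics/{tag}.png',d['image'][...,::-1]); return d
def rays(d,uv):
    K=np.array(d['camera_matrix']); p=(np.array(uv,float).reshape(-1,2)-K[:2,2])/[K[0,0],K[1,1]]
    k=d['k1']; s=p.copy()
    for _ in range(20): s=p/(1+k*(s**2).sum(1,keepdims=True))
    c=np.c_[s[:,0],-s[:,1],-np.ones(len(s))]
    return R.from_quat(d['orientation']).as_matrix(), c
def plane(d,uv,z):
    M,c=rays(d,uv); w=c@M.T; o=np.array(d['xyz']); return o+w*((z-o[2])/w[:,2])[:,None]
def depth(d,uv):
    M,c=rays(d,uv); uv=np.array(uv).reshape(-1,2).astype(int)
    return np.array(d['xyz'])+(c*d['z_map'][uv[:,1],uv[:,0]][:,None])@M.T
E
python3 - <<'E'
from h import *
from workcell import bot
for c in('scene','top'):
    d=grab(bot,c,c+'0'); print(c,d['xyz'],d['orientation'],d['camera_matrix'],d['k1'])
o=bot.get_obs(); print(o['clock'],o['eef_pos'],o['tool_rot'],o['ft_force'])
E
```

```text
scene [-0.03906497 -0.90124948  0.78675006] [ 0.47451251 -0.14681378 -0.24141558  0.83366786] [[479.00428723   0.         279.38423119]
 [  0.         479.00428723 205.60639461]
 [  0.           0.           1.        ]] -0.17312496833475235
top [ 0.31487144 -0.01541082  1.24900103] [-0.0756927   0.07551734  0.71102585 -0.69498919] [[396.81676227   0.         277.81018308]
 [  0.         396.81676227 208.13571148]
 [  0.           0.           1.        ]] -0.0681313940906289
0.1 [ 0.1224948  -0.48416211  0.23048962] [ 9.92335665e-01  1.23567850e-01 -1.15423441e-04 -9.49212802e-04] [ 0.68035297  0.40208501 -0.3645034 ]
```

View pics/scene0.png

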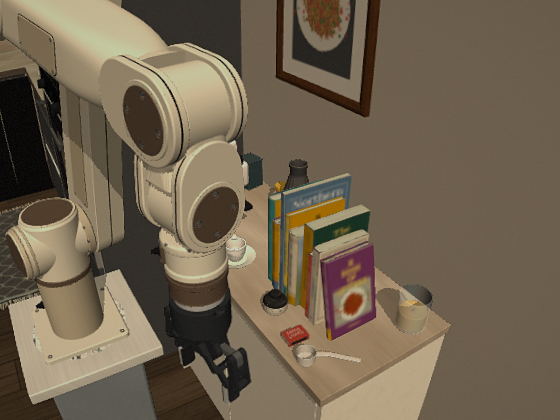

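View pics/top0.png

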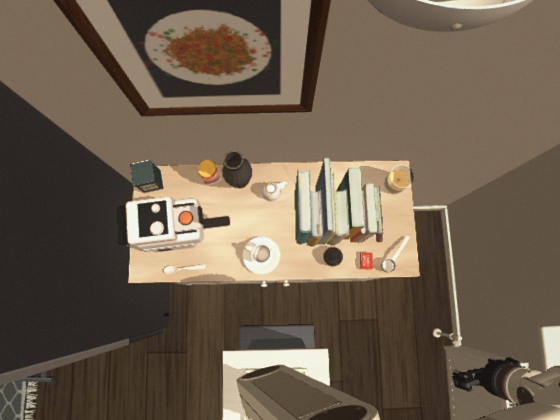

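The top view shows the machine at about (165,220), its arm end at (228,222), the saucer and cup at (262,255), and the spoon at (185,268). I'll enlarge that part.

Run:
```python
from h import *
d=load('top0.pkl'); im=d['image'][180:290,115:295,::-1]
cv2.imwrite('pics/c1.png',cv2.resize(im,None,fx=4.4,fy=4.4,interpolation=cv2.INTER_CUBIC))
```

```text
(no output)
```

View pics/c1.png

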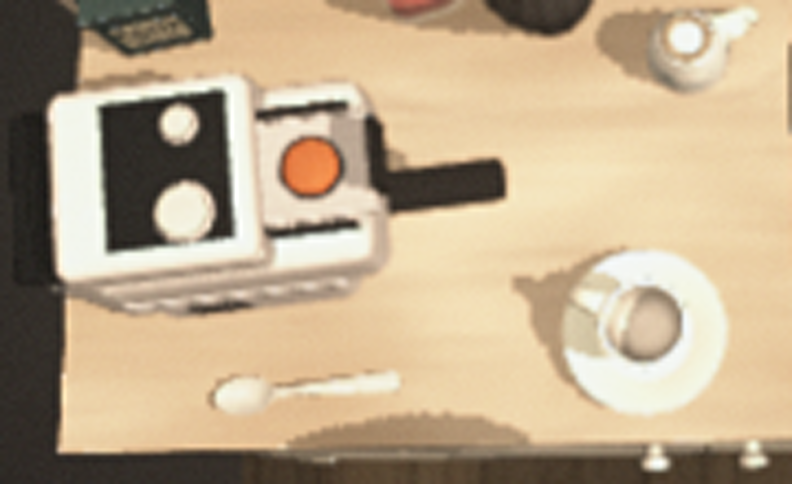

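The enlarged crop shows the small button at crop (180,124), the large one at (184,211), the tab at (373,155), the arm end at (504,178) and the saucer centre near (645,331). The cup handle points left and up. Next I compute positions.

```bash
cat > m.py <<'E'
from h import *
def cent(d,seed,lo,hi,win=14):
    u,v=seed; g=cv2.cvtColor(d['image'],cv2.COLOR_RGB2GRAY)
    m=cv2.inRange(g,lo,hi); n,l,s,c=cv2.connectedComponentsWithStats(m,connectivity=4); k=l[v,u]; return c[k],s[k]
E
python3 - <<'E'
from m import *
d=load('top0.pkl'); 
f=lambda X,Y:(115+(X+.5)/4.4-.5,180+(Y+.5)/4.4-.5)
B=[]
for X,Y in((180,124),(184,211)):
    c,s=cent(d,tuple(int(round(t)) for t in f(X,Y)),120,255); print(c,s); p=plane(d,c,.244)[0]; B.append(p); print(p)
v=B[0]-B[1]; # points along machine -y ; machine x = rotate
yaw=np.arctan2(-v[1],-v[0])-np.pi/2; ex=np.array([np.cos(yaw),np.sin(yaw)]); ey=np.array([-ex[1],ex[0]])
print('sep',np.linalg.norm(v),'yaw',yaw,'ex',ex,ey)
O=(B[0]+B[1])[:2]/2-.04*ex; print('O',O)
for X,Y in((503,158),(506,197),(390,170),(392,210)):
    q=plane(d,f(X,Y),.093)[0][:2]-O; print('arm',q@ex,q@ey)
# depth checks
for X,Y,n in((311,167,'pod'),(180,124,'sb'),(373,170,'tab'),(450,190,'arm'),(700,331,'saucer'),(450,300,'table')):
    p=depth(d,f(X,Y))[0]; q=p[:2]-O; print(n,p,q@ex,q@ey)
g=d['image'].astype(int); 
# saucer contour: white = low saturation
hsv=cv2.cvtColor(d['image'],cv2.COLOR_RGB2HSV); m=cv2.inRange(hsv,(0,0,120),(180,60,255)); m[:235]=0;m[276:]=0;m[:,:240]=0;m[:,285:]=0
cs,_=cv2.findContours(m,0,1); c=max(cs,key=cv2.contourArea); print(cv2.minEnclosingCircle(c),cv2.fitEllipse(c))
e=cv2.fitEllipse(cv2.convexHull(c))[0]; print('saucer',plane(d,e,.015),'f',plane(d,f(645,331),.015))
print('cup rim',plane(d,f(645,322),.055))
P=plane(d,c[:,0],.015); print(P.min(0),P.max(0))
print('handle tip',plane(d,f(578,290),.04), 'spoon',plane(d,[f(212,398),f(398,380)],.003))
print('spout',O-.125*ex,'tab0?',)
E
```

```text
[155.12698413 207.82539683] [151 204   9   9  63]
[0.54177274 0.30267074 0.244     ]
[279.47476208 225.08457477] [  126   157   336   190 29737]
[ 0.48890443 -0.02092207  0.244     ]
sep 0.3278831634661989 yaw -3.303540938022681 ex [-0.98691501  0.1612413 ] [-0.1612413  -0.98691501]
O [0.55481518 0.13442468]
arm 0.006371194998096383 0.00773516005237342
arm 0.032473188186490705 0.01413526365610472
arm 0.025163596899082336 -0.06675876437538775
arm 0.05194435150344719 -0.06055306690693459
pod [0.52238308 0.23236875 0.20211997] 0.047800359906042894 -0.09143307244341212
sb [0.5417342  0.30149425 0.24441816] 0.039848338537439916 -0.16277426338206455
tab [0.51570463 0.19003977 0.22232866] 0.04756624651748673 -0.04858113150318572
arm [0.52604441 0.16347551 0.09337553] 0.03307849864351213 -0.02403165708253351
saucer [ 0.43555003 -0.00203479  0.01179915] 0.09570166414909012 0.15390437046234187
table [ 0.46290547  0.17734749 -0.00078187] 0.09762800164170704 -0.027541519854360146
((261.0, 254.94595336914062), 19.36370277404785) ((261.5314636230469, 255.17352294921875), (36.2336311340332, 38.20790100097656), 18.94513702392578)
saucer [[0.43508551 0.03624001 0.015     ]] f [[0.43610624 0.03675633 0.015     ]]
cup rim [[0.43832871 0.0349775  0.055     ]]
[ 0.37701452 -0.02182646  0.015     ] [0.49531055 0.09345633 0.015     ]
handle tip [[0.46315675 0.08188764 0.04      ]] spoon [[0.39577668 0.34653456 0.003     ]
 [0.40614219 0.21343035 0.003     ]]
spout [0.67817956 0.11426952] tab0?
```

```bash
cat > mach.py <<'E'
from m import *
f=lambda X,Y:(115+(X+.5)/4.4-.5,180+(Y+.5)/4.4-.5)
E
python3 - <<'E'
from mach import *
d=load('top0.pkl')
b0=plane(d,(155.127,207.825),.244)[0][:2]; b1=plane(d,f(184,211),.244)[0][:2]
v=b1-b0; print('sep',np.linalg.norm(v)); yb=np.arctan2(v[1],v[0])-np.pi/2
A=plane(d,[f(503,158),f(506,197),f(392,170),f(392,210)],.093)[:,:2]
tip=(A[0]+A[1])/2; print('arm end w',np.linalg.norm(A[0]-A[1]),tip)
m=(b0+b1)/2; w=m-tip; ya=np.arctan2(w[1],w[0])
print('yaw buttons',yb,'yaw tip-line',ya,'len',np.linalg.norm(w),'expected .176')
yaw=ya; ex=np.array([np.cos(yaw),np.sin(yaw)]); ey=np.array([-ex[1],ex[0]])
O=m-.04*ex; print('O',O,'ex',ex,'spout',O-.125*ex,tip+.011*ex)
for X,Y,n in((311,167,'pod'),(180,124,'sb'),(368,170,'tab'),(373,140,'tab'),(373,190,'tab'),(450,190,'arm')):
    p=depth(d,f(X,Y))[0]; q=p[:2]-O; print(n,p,q@ex,q@ey)
# tab top from dark pixels with z~.222
vv,uu=np.mgrid[190:240,190:215]; P=depth(d,np.c_[uu.ravel(),vv.ravel()]); k=(P[:,2]>.212)&(P[:,2]<.23); q=P[k,:2]-O
print('tab x',(q@ex).min(),(q@ex).max(),'y',(q@ey).min(),(q@ey).max(),k.sum())
E
```

```text
sep 0.05266014932058006
arm end w 0.026875181386280502 [0.53388392 0.12676422]
yaw buttons -4.6049732519596756 yaw tip-line 1.6760681510649973 len 0.17404722046391255 expected .176
O [0.51979858 0.26006936] ex [-0.10507749  0.99446404] spout [0.53293326 0.13576135] [0.53272807 0.13770332]
pod [0.52238308 0.23236875 0.20211997] -0.027818833886979165 0.0003405174736052225
sb [0.5417342  0.30149425 0.24441816] 0.03889062126277335 -0.026167005270233735
tab [0.52116914 0.19865961 0.19474759] -0.06121379974469521 0.005089804485917997
tab [0.53390161 0.19018919 0.22334284] -0.07097522828423669 -0.0066821248720911885
tab [0.50390055 0.19024277 0.22016733] -0.06776950470912788 0.023147221113875596
arm [0.52604441 0.16347551 0.09337553] -0.09671540801427289 0.003938581564919658
tab x -0.07551976200083957 -0.06652936064291205 y -0.022224541794586883 0.02348473584622982 62
```

```bash
cat > go.py <<'E'
import sys; from h import *; from workcell import bot
# go.py x y z heading tilt : tilt leans body back, heading = direction of tool x
x,y,z,hd,ti=map(float,sys.argv[1:6]); o=bot.get_obs(); C=R.from_quat(o['tool_rot'])
G=R.from_euler('z',hd)*R.from_euler('y',-ti)*R.from_euler('x',np.pi)
print('t',round(o['clock'],2),'pos',o['eef_pos'].round(4),'F',o['ft_force'].round(2),'w',o['grip_width'])
print('slide',(C.inv().apply(np.array([x,y,z])-o['eef_pos'])/.25).round(3),'rot',((C.inv()*G).as_rotvec()/.5).round(3),'toolz goal',G.apply([0,0,1]).round(2))
E
python3 go.py .5314 .150 .27 1.676 0
```

```text
t 0.1 pos [ 0.1225 -0.4842  0.2305] F [ 0.68  0.4  -0.36] w 0.0855489631420236
slide [ 2.208 -2.058 -0.154] rot [-0.003 -0.003 -2.856] toolz goal [ 0.  0. -1.]
```

Request:
drive_tool(slide=[[0.12,-0.12,-0.2],[0.28,-0.29,-0.32],[0.44,-0.46,-0.36],[0.6,-0.63,-0.36],[0.76,-0.8,-0.36],[0.9,-0.94,-0.36],[0.95,-1,-0.36],[0.95,-1,-0.36]], rotation=[[0,0,-0.1],[0,0,-0.25],[0,0,-0.4],[0,0,-0.55],[0,0,-0.7],[0,0,-0.85],[0,0,-1],[0,0,-1]], gripper=0)

```text
clock: 1.1
eef_pos: [0.2918, -0.1831, 0.3211]
tool_rot: [0.93, 0.367, -0.0, -0.0]
ft_force: [-0.2, -0.4, 0.4]
grip_width: 0.0001
grasp_force: 0.0
```

```bash
python3 go.py .5314 .150 .27 1.676 0
```

```text
t 1.1 pos [ 0.2918 -0.1831  0.3211] F [-0.23 -0.42  0.4 ] w 7.08583400619577e-05
slide [ 1.61  -0.32   0.204] rot [-1.000e-03  0.000e+00 -1.851e+00] toolz goal [ 0.  0. -1.]
```

Request:
drive_tool(slide=[[0.15,-0.03,0],[0.32,-0.06,0],[0.5,-0.1,0],[0.68,-0.13,0],[0.84,-0.17,0],[0.96,-0.19,0],[1,-0.2,0],[1,-0.2,0]], rotation=[[0,0,-0.12],[0,0,-0.3],[0,0,-0.45],[0,0,-0.6],[0,0,-0.75],[0,0,-0.9],[0,0,-1],[0,0,-1]])

```text
clock: 2.1
eef_pos: [0.4408, 0.0219, 0.3208]
tool_rot: [0.812, 0.584, -0.001, -0.0]
ft_force: [-0.2, 0.8, 0.0]
grip_width: -0.0005
grasp_force: 0.0
```

```bash
python3 go.py .5314 .150 .27 1.676 0
```

```text
t 2.1 pos [0.4408 0.0219 0.3208] F [-0.19  0.84  0.03] w -0.000516762652928882
slide [0.602 0.181 0.203] rot [-0.003  0.002 -0.859] toolz goal [ 0.  0. -1.]
```

Request:
drive_tool(slide=[[0.12,0.04,0],[0.28,0.08,0],[0.42,0.12,0],[0.55,0.16,0.05],[0.6,0.18,0.12],[0.6,0.18,0.2],[0.6,0.18,0.2],[0.6,0.18,0.2]], rotation=[[0,0,-0.12],[0,0,-0.3],[0,0,-0.45],[0,0,-0.6],[0,0,-0.75],[0,0,-0.86],[0,0,-0.86],[0,0,-0.86]])

```text
clock: 3.1
eef_pos: [0.5313, 0.1494, 0.2724]
tool_rot: [0.669, 0.743, 0.0, 0.0]
ft_force: [-0.2, 0.1, 0.3]
grip_width: 0.0
grasp_force: 0.0
```

```bash
python3 go.py .5314 .150 .203 1.676 0; python3 -c "
from h import *
from workcell import bot
d=grab(bot,'scene','s1'); im=d['image'][100:320,140:400,::-1]; cv2.imwrite('pics/c2.png',cv2.resize(im,None,fx=2.7,fy=2.7,interpolation=2))"
```

```text
t 3.1 pos [0.5313 0.1494 0.2724] F [-0.25  0.11  0.34] w 3.8322295495066983e-05
slide [0.002 0.    0.277] rot [ 0.002  0.    -0.002] toolz goal [ 0.  0. -1.]
```

View pics/c2.png

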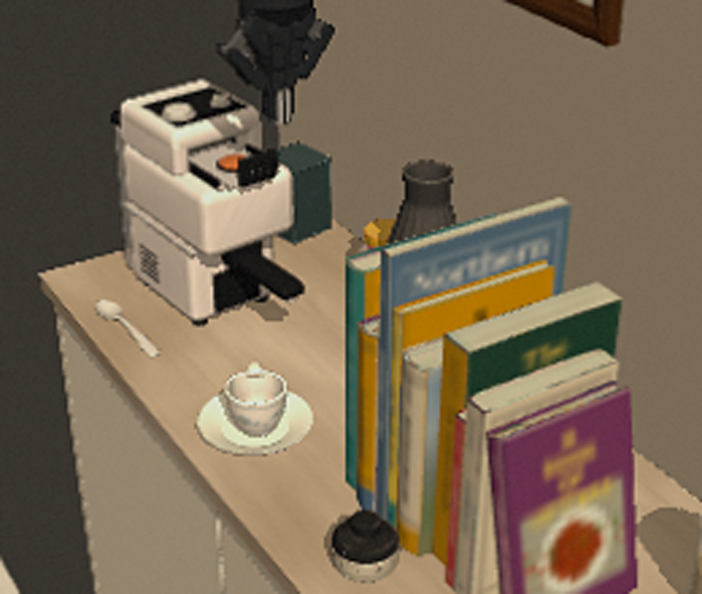

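The fingertips hang at crop (285,110), above and in front of the black tab at (258,165). The scene view now shows the saucer and cup clearly at (255,410). I'll lower, then push.

Request:
drive_tool(slide=[[0,0,0.1],[0,0,0.2],[0,0,0.28],[0,0,0.28],[0.02,0,0.28],[0.05,0,0.28],[0.07,0,0.28],[0.07,0,0.28]], rotation=[[0,0,0],[0,0,0],[0,0,0],[0,0,0],[0,0,0],[0,0,0],[0,0,0],[0,0,0]])

```text
clock: 4.15
eef_pos: [0.5294, 0.1686, 0.2017]
tool_rot: [0.668, 0.744, 0.0, 0.0]
ft_force: [0.0, -0.3, -0.2]
grip_width: 0.0003
grasp_force: 0.0
```

Request:
drive_tool(slide=[[0.01,0,0],[0.02,0,0],[0.03,0,0],[0.04,0,0],[0.05,0,0],[0.06,0,0],[0.06,0,0],[0.06,0,0]], rotation=[[0,0,0],[0,0,0],[0,0,0],[0,0,0],[0,0,0],[0,0,0],[0,0,0],[0,0,0]])

```text
clock: 5.15
eef_pos: [0.5278, 0.1814, 0.2013]
tool_rot: [0.669, 0.744, -0.001, 0.001]
ft_force: [0.6, -5.8, 0.6]
grip_width: 0.0
grasp_force: 2.6
```

Request:
drive_tool(slide=[[0.03,0,0],[0.06,0,0],[0.09,0,0],[0.12,0,0],[0.15,0,0],[0.18,0,0],[0.2,0,0],[0.2,0,0]], rotation=[[0,0,0],[0,0,0],[0,0,0],[0,0,0],[0,0,0],[0,0,0],[0,0,0],[0,0,0]])

```text
clock: 6.15
eef_pos: [0.5226, 0.2305, 0.2013]
tool_rot: [0.669, 0.743, -0.001, 0.002]
ft_force: [0.2, -7.0, 2.2]
grip_width: -0.0001
grasp_force: 3.8
```

Request:
drive_tool(slide=[[0.005,0,0],[0.01,0,0],[0.015,0,0],[0.02,0,0],[0.025,0,0],[0.03,0,0],[0.03,0,0],[0.03,0,0]], rotation=[[0,0,0],[0,0,0],[0,0,0],[0,0,0],[0,0,0],[0,0,0],[0,0,0],[0,0,0]])

```text
clock: 7.15
eef_pos: [0.5219, 0.2362, 0.2014]
tool_rot: [0.669, 0.743, -0.002, 0.003]
ft_force: [1.9, -11.5, 2.6]
grip_width: -0.0002
grasp_force: 5.5
```

Request:
drive_tool(slide=[[0.004,0,0],[0.008,0,0],[0.012,0,0],[0.016,0,0],[0.016,0,0],[0.016,0,0],[0.016,0,0],[0.016,0,0]], rotation=[[0,0,0],[0,0,0],[0,0,0],[0,0,0],[0,0,0],[0,0,0],[0,0,0],[0,0,0]])

```text
clock: 8.15
eef_pos: [0.5219, 0.2364, 0.2014]
tool_rot: [0.67, 0.742, -0.005, 0.005]
ft_force: [1.5, -21.0, 4.3]
grip_width: 0.0004
grasp_force: 10.3
```

At the stop: the force is 21 N with no further motion. I'll let go.

Request:
drive_tool(slide=[[-0.03,0,0],[-0.07,0,0],[-0.12,0,0],[-0.18,0,0],[-0.25,0,0],[-0.3,0,-0.05],[-0.3,0,-0.2],[-0.3,0,-0.35]], rotation=[[0,0,0],[0,0,0],[0,0,0],[0,0,0],[0,0,0],[0,0,0],[0,0,0],[0,0,0]])

```text
clock: 9.15
eef_pos: [0.5291, 0.1688, 0.2906]
tool_rot: [0.669, 0.744, 0.0, -0.0]
ft_force: [0.9, 0.2, 1.0]
grip_width: -0.0002
grasp_force: 0.0
```

```bash
python3 go.py .385 -.025 .15 0.82 0.3
python3 - <<'E'
from h import *
from workcell import bot
d=grab(bot,'scene','s2')
O=np.array([.5198,.2601]);ex=np.array([-.1051,.9945]);ey=np.array([-ex[1],ex[0]])
vv,uu=np.mgrid[120:320,140:300]; P=depth(d,np.c_[uu.ravel(),vv.ravel()]); q=P[:,:2]-O; X=q@ex;Y=q@ey
k=(P[:,2]>.205)&(P[:,2]<.224)&(X>-.1)&(X<-.005)&(abs(Y)<.03); print('tab x',np.percentile(X[k],[0,10,50,90,100]),k.sum())
# cup & saucer by height
k=(abs(P[:,0]-.437)<.09)&(abs(P[:,1]-.036)<.09)&(P[:,2]>.008)&(P[:,2]<.07)
S=P[k]; print('all',S.min(0),S.max(0)); 
C=S[S[:,2]>.05]; (c,r)=cv2.minEnclosingCircle(C[:,:2].astype(np.float32)); print('cup rim',c,r,len(C))
Z=S[(S[:,2]<.018)]; (c,r)=cv2.minEnclosingCircle(Z[:,:2].astype(np.float32)); print('saucer',c,r)
E
```

```text
t 9.15 pos [0.5291 0.1688 0.2906] F [0.87 0.21 1.  ] w -0.00017174010330110192
slide [-0.71  -0.656  0.562] rot [-0.257  0.562  1.701] toolz goal [ 0.2   0.22 -0.96]
tab x [-0.0349883  -0.03385116 -0.03036314 -0.02659851 -0.02370868] 86
all [ 0.3782445  -0.02000074  0.00800696] [0.4936593  0.09561486 0.05870016]
cup rim (0.43986356258392334, 0.04501060023903847) 0.04218095541000366 135
saucer (0.4350903034210205, 0.03828413411974907) 0.059059418737888336
```

The tab stands at machine x -33 mm, against -74.5 at the start, so it is held at 42 mm. Now to the saucer.

Request:
drive_tool(slide=[[-0.08,-0.08,0],[-0.2,-0.18,0],[-0.34,-0.31,0.05],[-0.48,-0.44,0.1],[-0.6,-0.55,0.15],[-0.68,-0.63,0.2],[-0.72,-0.66,0.25],[-0.72,-0.66,0.25]], rotation=[[-0.02,0.04,0.12],[-0.04,0.09,0.27],[-0.06,0.14,0.42],[-0.09,0.19,0.57],[-0.11,0.24,0.72],[-0.13,0.28,0.85],[-0.13,0.28,0.85],[-0.13,0.28,0.85]], gripper=0.7)

```text
clock: 10.2
eef_pos: [0.384, -0.0275, 0.2261]
tool_rot: [0.808, 0.584, 0.07, -0.03]
ft_force: [-0.9, -0.0, -0.4]
grip_width: 0.0601
grasp_force: 0.0
```

```bash
python3 go.py .377 -.025 .06 0.816 0.3
```

```text
t 10.2 pos [ 0.384  -0.0275  0.2261] F [-0.87 -0.04 -0.37] w 0.06005639532911167
slide [-0.098 -0.052  0.656] rot [-0.13   0.282  0.859] toolz goal [ 0.2   0.22 -0.96]
```

Request:
drive_tool(slide=[[-0.02,-0.01,0.1],[-0.04,-0.02,0.22],[-0.06,-0.03,0.34],[-0.08,-0.04,0.46],[-0.1,-0.05,0.56],[-0.1,-0.05,0.64],[-0.1,-0.05,0.656],[-0.1,-0.05,0.656]], rotation=[[-0.02,0.04,0.12],[-0.04,0.09,0.27],[-0.06,0.14,0.42],[-0.09,0.19,0.57],[-0.11,0.24,0.72],[-0.13,0.28,0.86],[-0.13,0.28,0.86],[-0.13,0.28,0.86]])

```text
clock: 11.2
eef_pos: [0.3788, -0.025, 0.0606]
tool_rot: [0.907, 0.394, 0.137, -0.059]
ft_force: [-0.0, 0.9, -0.1]
grip_width: 0.0601
grasp_force: 0.0
```

```bash
python3 go.py .375 -.027 .001 0.816 0.3;python3 -c "
from h import *
from workcell import bot
d=grab(bot,'scene','s3'); im=d['image'][180:320,160:320,::-1]; cv2.imwrite('pics/c3.png',cv2.resize(im,None,fx=4,fy=4,interpolation=2))"
```

```text
t 11.2 pos [ 0.3788 -0.025   0.0606] F [-0.    0.89 -0.06] w 0.06005243912640226
slide [-0.086 -0.006  0.223] rot [0.002 0.001 0.006] toolz goal [ 0.2   0.22 -0.96]
```

View pics/c3.png

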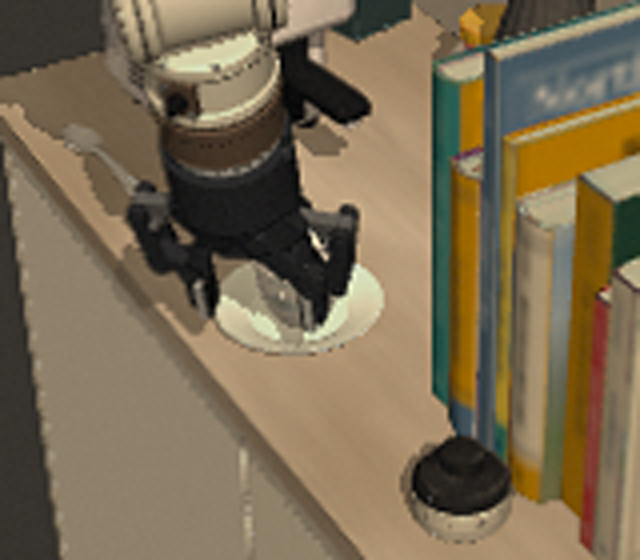

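Both fingertips, at crop (200,305) and (320,315), are behind and above the near side of the saucer (300,315). I'll lower them.

Request:
drive_tool(slide=[[-0.04,0,0.03],[-0.09,0,0.06],[-0.1,0,0.1],[-0.1,0,0.14],[-0.1,0,0.18],[-0.1,0,0.2],[-0.1,0,0.215],[-0.1,0,0.215]], rotation=[[0,0,0],[0,0,0],[0,0,0],[0,0,0],[0,0,0],[0,0,0],[0,0,0],[0,0,0]])

```text
clock: 12.25
eef_pos: [0.3721, -0.031, 0.0012]
tool_rot: [0.908, 0.393, 0.137, -0.059]
ft_force: [0.1, 0.7, 0.0]
grip_width: 0.0598
grasp_force: 0.0
```

```bash
python3 go.py .5 .11 .002 0.816 0.3
```

```text
t 12.25 pos [ 0.3721 -0.031   0.0012] F [0.14 0.69 0.03] w 0.059815503163204296
slide [ 0.728 -0.013  0.221] rot [0.001 0.002 0.001] toolz goal [ 0.2   0.22 -0.96]
```

Request:
drive_tool(slide=[[0.03,0,0.009],[0.07,0,0.022],[0.105,0,0.032],[0.14,0,0.043],[0.175,0,0.054],[0.21,0,0.065],[0.245,0,0.076],[0.27,0,0.083]], rotation=[[0,0,0],[0,0,0],[0,0,0],[0,0,0],[0,0,0],[0,0,0],[0,0,0],[0,0,0]])

```text
clock: 13.25
eef_pos: [0.4209, 0.0207, 0.0014]
tool_rot: [0.908, 0.393, 0.137, -0.059]
ft_force: [-1.8, -1.1, -0.7]
grip_width: 0.0599
grasp_force: 0.9
```

```bash
cat > cup.py <<'E'
from h import *
from workcell import bot
import sys
d=grab(bot,sys.argv[1],sys.argv[2]); o=bot.get_obs(); print(o['clock'],o['eef_pos'],o['ft_force'])
x,y=float(sys.argv[3]),float(sys.argv[4])
hsv=cv2.cvtColor(d['image'],cv2.COLOR_RGB2HSV)
vv,uu=np.mgrid[0:420,0:560]; uv=np.c_[uu.ravel(),vv.ravel()]; P=depth(d,uv)
k=(np.hypot(P[:,0]-x,P[:,1]-y)<.085)&(hsv.reshape(-1,3)[:,1]<70)&(hsv.reshape(-1,3)[:,2]>110)
def fit(Q,r):
    from scipy.optimize import least_squares
    return least_squares(lambda c:np.hypot(*(Q-c).T)-r,[x,y],loss='soft_l1',f_scale=.002).x
Z=P[k&(P[:,2]>.006)&(P[:,2]<.02)][:,:2]; h=cv2.convexHull(Z.astype(np.float32))[:,0]; print('saucer',fit(h,.058),len(Z))
C=P[k&(P[:,2]>.049)&(P[:,2]<.062)][:,:2]; print('cup',fit(C,.030),C.mean(0),len(C))
E
python3 cup.py scene s4 .463 .067; python3 cup.py top t4 .463 .067
python3 - <<'E'
from h import *
a=load('s4.pkl')['image'][180:320,160:320,::-1];b=load('t4.pkl')['image'][180:290,160:290,::-1]
cv2.imwrite('pics/c4.png',np.hstack([cv2.resize(a,(400,350)),cv2.resize(b,(400,350))]))
E
```

```text
13.3 [0.42161528 0.02109762 0.00161257] [ 0.09527907 -0.6681169  -0.88513509]
saucer [0.45306558 0.04865388] 172
cup [0.45771088 0.05795161] [0.4847776  0.05954824] 26
13.35 [0.42126928 0.02088182 0.00154753] [-0.4359416   0.09567223  0.81902656]
saucer [0.46123443 0.06332187] 676
cup [0.46102072 0.06165704] [0.46598905 0.0682053 ] 104
```

View pics/c4.png

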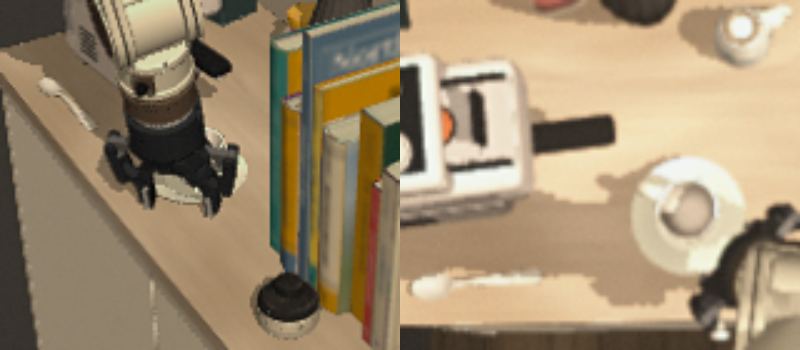

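The left half shows the saucer nested between the fingers; the right half (top) shows the saucer centred at about (688,215), heading for the arm end at (613,130). I'll continue 85 mm.

Request:
drive_tool(slide=[[0.025,0,0.008],[0.07,0,0.022],[0.115,0,0.036],[0.16,0,0.05],[0.205,0,0.063],[0.25,0,0.077],[0.295,0,0.091],[0.325,0,0.1]], rotation=[[0,0,0],[0,0,0],[0,0,0],[0,0,0],[0,0,0],[0,0,0],[0,0,0],[0,0,0]])

```text
clock: 14.35
eef_pos: [0.4794, 0.0829, 0.0015]
tool_rot: [0.908, 0.393, 0.137, -0.059]
ft_force: [-1.3, -0.7, -0.1]
grip_width: 0.0598
grasp_force: 0.8
```

```bash
python3 cup.py top t5 .521 .125
python3 - <<'E'
from h import *
b=load('t5.pkl')['image'][190:270,190:290,::-1]
cv2.imwrite('pics/c5.png',cv2.resize(b,None,fx=7,fy=7,interpolation=2))
d=load('t4.pkl'); print('cup at t4',plane(d,(253.6,245.4),.055))
E
```

```text
14.4 [0.48019198 0.08334401 0.00178862] [ 0.03427111  0.01739275 -0.7631482 ]
saucer [0.51773317 0.12129014] 558
cup [0.518796   0.12284432] [0.51521084 0.11716171] 69
cup at t4 [[0.46118375 0.05763488 0.055     ]]
```

View pics/c5.png

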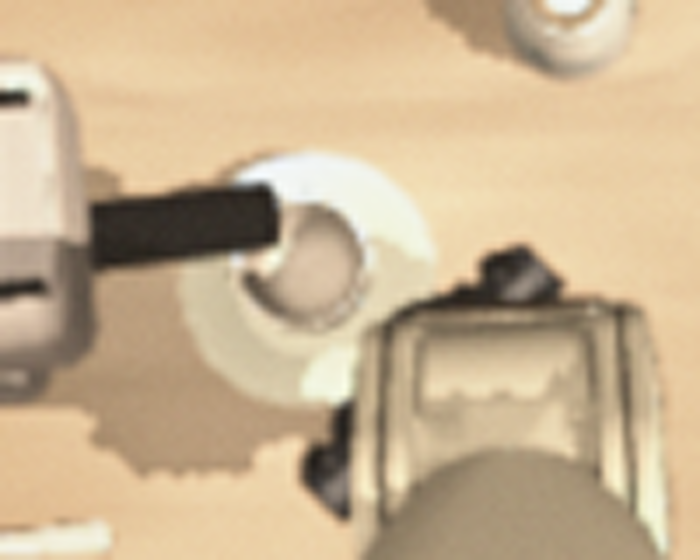

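Run:
```python
from h import *
d=load('t5.pkl'); g=lambda X,Y:(190+(X+.5)/7-.5,190+(Y+.5)/7-.5)
e=plane(d,[g(275,183),g(281,243)],.093); ex=np.array([-.105,.9945,0]); sp=e.mean(0)+.011*ex; print('spout',e,sp)
print('cup',plane(d,g(300,260),.055),'R/B edges',plane(d,[g(372,262),g(305,332)],.055))
s=plane(d,[g(436,290),g(179,290),g(310,150),g(285,407)],.015); print('saucer edges',s)
# rim via depth points
vv,uu=np.mgrid[205:245,215:250]; P=depth(d,np.c_[uu.ravel(),vv.ravel()]); k=(P[:,2]>.046)&(P[:,2]<.06); Q=P[k]; print(Q.min(0),Q.max(0),k.sum())
```

```text
spout [[0.54670445 0.12803857 0.093     ]
 [0.52078337 0.12541272 0.093     ]] [0.53258891 0.13766515 0.093     ]
cup [[0.5198427  0.12172076 0.055     ]] R/B edges [[0.51825764 0.09029047 0.055     ]
 [0.48813817 0.11951993 0.055     ]]
saucer edges [[0.51167446 0.06510376 0.015     ]
 [0.51422831 0.18087806 0.015     ]
 [0.57727466 0.12183303 0.015     ]
 [0.4604113  0.13296971 0.015     ]]
[0.48839506 0.09227682 0.04632115] [0.54749121 0.15075971 0.05791189] 78
```

The cup rim is centred near crop (300,260) and the arm end at (278,213). The cup still needs about (13.5, 15) mm, which is 20 mm along the heading.

Request:
drive_tool(slide=[[0.01,0,0.003],[0.025,0,0.008],[0.04,0,0.012],[0.055,0,0.017],[0.068,0,0.021],[0.077,0,0.024],[0.077,0,0.024],[0.077,0,0.024]], rotation=[[0,0,0],[0,0,0],[0,0,0],[0,0,0],[0,0,0],[0,0,0],[0,0,0],[0,0,0]])

```text
clock: 15.4
eef_pos: [0.4928, 0.097, 0.0015]
tool_rot: [0.908, 0.392, 0.137, -0.059]
ft_force: [0.1, 0.2, -0.4]
grip_width: 0.0597
grasp_force: 0.4
```

Request:
drive_tool(slide=[[-0.02,0,-0.006],[-0.06,0,-0.018],[-0.12,0,-0.036],[-0.2,0,-0.06],[-0.28,0,-0.085],[-0.36,0,-0.11],[-0.43,0,-0.14],[-0.46,0,-0.2]], rotation=[[0,0,0],[0,0,0],[0,0,0],[0,0,0],[0,0,0],[0,0,0],[0,0,0],[0,0,0]])

```text
clock: 16.4
eef_pos: [0.4046, 0.0053, 0.0147]
tool_rot: [0.908, 0.392, 0.136, -0.059]
ft_force: [-0.1, -0.4, -0.3]
grip_width: 0.06
grasp_force: 0.0
```

```bash
python3 cup.py top t6 .534 .138;python3 cup.py scene s6 .534 .138; python3 go.py .45 .05 .28 0.816 0
python3 - <<'E'
from h import *
b=load('t6.pkl')['image'][190:270,180:280,::-1]
cv2.imwrite('pics/c6.png',cv2.resize(b,None,fx=7,fy=7,interpolation=2))
d=load('t6.pkl')
vv,uu=np.mgrid[195:245,205:255]; P=depth(d,np.c_[uu.ravel(),vv.ravel()]); k=(P[:,2]>.046)&(P[:,2]<.06); Q=P[k]; print(Q.min(0),Q.max(0),k.sum())
E
```

```text
16.45 [0.40500489 0.00468416 0.01597615] [-0.21119907  0.72217789 -0.07724759]
saucer [0.53039277 0.13917631] 605
cup [0.5324348  0.13782302] [0.53327227 0.13388917] 66
16.5 [0.4063343  0.0050249  0.01589702] [ 0.70617582 -0.81327089  0.11401509]
saucer [0.53188125 0.13827209] 232
cup [0.5316878  0.13458023] [0.52939864 0.13320703] 103
t 16.5 pos [0.4063 0.005  0.0159] F [ 0.71 -0.81  0.11] w 0.059769237989819854
slide [ 0.551  0.005 -0.935] rot [ 0.003 -0.599 -0.004] toolz goal [ 0. -0. -1.]
[0.50192751 0.10735106 0.04603674] [0.56080451 0.18287738 0.05865233] 83
```

View pics/c6.png

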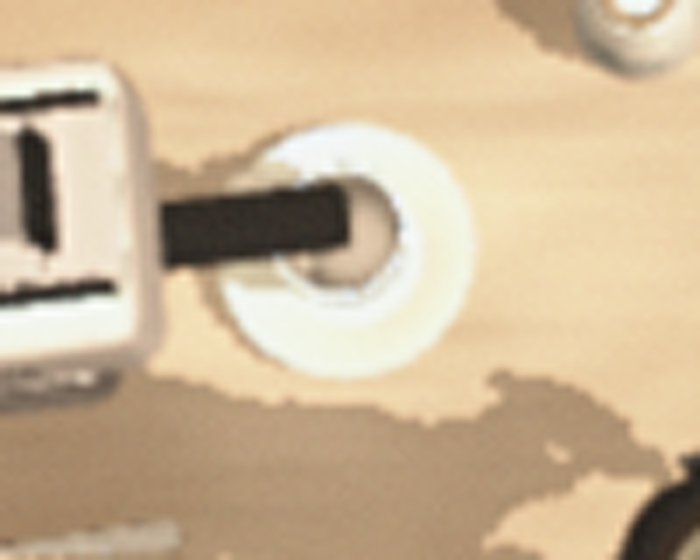

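The saucer and cup now sit under the arm end, with the cup rim around crop (345,230). The cup axis is about (0.532, 0.138) and the spout about (0.533, 0.137), so it is centred. Now the button: lift, go upright, shut the fingers.

Request:
drive_tool(slide=[[-0.02,0,-0.1],[0,0,-0.25],[0.05,0,-0.4],[0.1,0,-0.55],[0.16,0,-0.7],[0.22,0,-0.85],[0.25,0,-0.97],[0.25,0,-0.97]], rotation=[[0,0,0],[0,-0.1,0],[0,-0.22,0],[0,-0.35,0],[0,-0.48,0],[0,-0.6,0],[0,-0.6,0],[0,-0.6,0]], gripper=0)

```text
clock: 17.5
eef_pos: [0.4007, -0.0021, 0.2673]
tool_rot: [0.918, 0.397, 0.002, 0.001]
ft_force: [-0.2, -0.0, -0.3]
grip_width: 0.0005
grasp_force: 0.0
```

```bash
python3 go.py .542 .3025 .285 0.816 0
```

```text
t 17.5 pos [ 0.4007 -0.0021  0.2673] F [-0.21 -0.01 -0.32] w 0.0005046029526867443
slide [ 1.275 -0.422 -0.069] rot [ 0.009 -0.006  0.001] toolz goal [ 0. -0. -1.]
```

Request:
drive_tool(slide=[[0.1,-0.03,-0.08],[0.25,-0.08,-0.16],[0.42,-0.14,-0.2],[0.6,-0.2,-0.2],[0.76,-0.25,-0.2],[0.9,-0.3,-0.2],[0.96,-0.32,-0.2],[0.96,-0.32,-0.2]], rotation=[[0.01,0,0],[0.01,0,0],[0.01,0,0],[0.01,0,0],[0.01,0,0],[0.01,0,0],[0.01,0,0],[0.01,0,0]])

```text
clock: 18.5
eef_pos: [0.5049, 0.2275, 0.3136]
tool_rot: [0.918, 0.397, -0.003, -0.002]
ft_force: [-0.4, -0.3, -1.1]
grip_width: 0.0
grasp_force: 0.0
```

```bash
python3 go.py .542 .3025 .27 0.816 0
```

```text
t 18.5 pos [0.5049 0.2275 0.3136] F [-0.37 -0.3  -1.11] w 1.8823281909749667e-05
slide [ 0.321 -0.096  0.174] rot [-0.01   0.007  0.002] toolz goal [ 0. -0. -1.]
```

Request:
drive_tool(slide=[[0.08,-0.02,0],[0.18,-0.05,0],[0.27,-0.08,0],[0.32,-0.096,0.04],[0.32,-0.096,0.1],[0.32,-0.096,0.17],[0.32,-0.096,0.2],[0.32,-0.096,0.2]], rotation=[[-0.01,0.007,0],[-0.01,0.007,0],[-0.01,0.007,0],[-0.01,0.007,0],[-0.01,0.007,0],[-0.01,0.007,0],[-0.01,0.007,0],[-0.01,0.007,0]])

```text
clock: 19.5
eef_pos: [0.5418, 0.3013, 0.2647]
tool_rot: [0.918, 0.396, 0.001, -0.0]
ft_force: [0.2, -0.2, -0.3]
grip_width: 0.0001
grasp_force: 0.0
```

```bash
python3 go.py .542 .3025 .239 0.816 0
python3 - <<'E'
from h import *
from workcell import bot
b=grab(bot,'scene','s7')['image'][90:290,140:320,::-1]
cv2.imwrite('pics/c7.png',cv2.resize(b,None,fx=3,fy=3,interpolation=2))
E
```

```text
t 19.5 pos [0.5418 0.3013 0.2647] F [ 0.22 -0.2  -0.34] w 0.00011955251217506553
slide [ 0.004 -0.003  0.103] rot [ 0.001 -0.002 -0.001] toolz goal [ 0. -0. -1.]
```

View pics/c7.png

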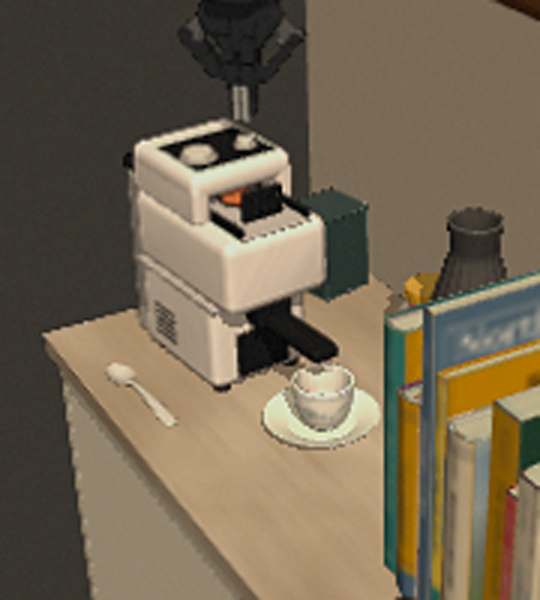

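The fingertips at crop (243,115) hang right over the small button (245,142). The slide is held, and the cup at (325,395) is under the spout. I'll press.

Request:
drive_tool(slide=[[0.004,-0.003,0.04],[0.004,-0.003,0.07],[0.004,-0.003,0.082],[0.004,-0.003,0.09],[0.004,-0.003,0.097],[0.004,-0.003,0.102],[0.004,-0.003,0.106],[0.004,-0.003,0.106]], rotation=[[0,0,0],[0,0,0],[0,0,0],[0,0,0],[0,0,0],[0,0,0],[0,0,0],[0,0,0]])

```text
clock: 20.55
eef_pos: [0.5423, 0.3034, 0.2401]
tool_rot: [0.918, 0.397, 0.002, -0.0]
ft_force: [-4.3, -1.2, 6.0]
grip_width: -0.0001
grasp_force: 3.2
```

Request:
drive_tool(slide=[[0,0,0.004],[0,0,0.007],[0,0,0.007],[0,0,0],[0,0,-0.03],[0,0,-0.08],[0,0,-0.16],[0,0,-0.24]], rotation=[[0,0,0],[0,0,0],[0,0,0],[0,0,0],[0,0,0],[0,0,0],[0,0,0],[0,0,0]])

```text
clock: 21.55
eef_pos: [0.5427, 0.3035, 0.2996]
tool_rot: [0.918, 0.397, 0.002, -0.0]
ft_force: [0.1, 1.2, 0.3]
grip_width: -0.0001
grasp_force: 0.0
```

Request:
drive_tool(slide=[[0,0,0],[0,0,0],[0,0,0],[0,0,0],[0,0,0],[0,0,0],[0,0,0],[0,0,0]], rotation=[[0,0,0],[0,0,0],[0,0,0],[0,0,0],[0,0,0],[0,0,0],[0,0,0],[0,0,0]])

```text
clock: 22.55
eef_pos: [0.5423, 0.3034, 0.2988]
tool_rot: [0.918, 0.397, 0.001, -0.0]
ft_force: [-0.5, 0.2, 0.1]
grip_width: -0.0002
grasp_force: 0.0
```

```bash
python3 cup.py top t8 .534 .138; python3 -c "
from workcell import bot
print(bot.job_done())"
```

```text
22.6 [0.5423195  0.30339307 0.29882956] [0.04260553 0.12785729 0.12523246]
saucer [0.53094312 0.1387067 ] 583
cup [0.53285065 0.13812745] [0.53320507 0.13535307] 65
the job is handed in; nothing more can be done
None
```

The job is handed in (no verdict came back): the slide is held at about 42 mm on its catch, the cup is centred under the spout to within about 2 mm, and the small button was then pressed to its stop and released, finishing at 22.6 s.

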